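# Check-weigh a gate counterweight on the sprung hook scale

### The job

Check the weight of the cast iron gate counterweight that stands in the stock rack: hang it by its bail on the hook of the spring scale, lowering it gently, let go and let it hang untouched until the hook has stood still for over a second so that the weight can be read. Then lift it off the hook and stand it upright in the shallow wooden tray, without letting it drop, and leave the rim keep, rim lock, mallet and hinge where they are.

Things in the scene. Friction and masses are not known exactly. Their poses are not given: they have to be found in the camera images.
- weight_center (a point): Centre of the cast iron gate counterweight, 50 mm above its underside. Dark grey, 99 mm tall, 0.42 to 0.73 kg: a block 26 mm (own x) by 50 mm (y) by 60 mm high with an arched bail on top. Block top is 10 mm above this point, top of the bail 49 mm above. z is up. It starts upright in one bay of the rack, where its 26 mm wide edges are 4 mm from the cheeks: there it can be taken only across x.
- weight: The same counterweight; origin at the centre of its underside. Fingers on its broad faces (across x) cover the bail's window; to be hung it has to be held by its narrow edges (across y), so stand it on the bench in between and take it again.
- weight_eye (a point): Middle of the underside of the bail's crown, 92 mm above the counterweight's underside, where the hook bears. The bail is 7 mm round bar in the y-z plane, as wide as the block; the window under it is 36 mm wide, 32 mm high at the middle, and looked through along x.
- rack_top (a point): Pine stock rack, fixed; point in its middle at the height of the cheeks' tops, 96 mm above the bench. Floor board 50 x 158 mm, 12 mm thick, and three upright cheeks (44 mm in x, 14 mm thick) that form two bays 58 mm wide at y = -36 and +36 mm, open to front and back (own x) and above. The counterweight stands in one bay, the brass rim keep in the other.
- hook_seat (a point): Seat of the scale's hook, on top of its 7 mm steel rod, where a bail bears; 193.5 mm above the bench when empty, sinks with the load. Open upward; the tip points to -x of this frame (roughly to the robot) and stands 11.5 mm in front of the seat and 10 mm higher. Behind, the rod climbs 9 mm and runs level along +x for 0.13 m to the carriage. Its underside at the seat is 7 mm lower. z is up.
- scale: The scale's fixed stand; origin on the bench below the hook's seat, axes as the hook's. Grey foot plate, x -25 to 195 mm, 100 mm wide, 12 mm thick; two upright guide rods at x = 150 mm with a head block and, beside them at y = 34 to 60 mm, a white graduated plate; 0.277 m tall in all. Nothing stands over the hook.
- scale_hook (a joint): How far the hook has been pulled down, m: 0 when empty, straight down, spring of 300 N/m (a hung counterweight reads 0.013 to 0.024), lightly damped, it bobs for about half a second; the stop is at 0.055.
- tray_in (a point): Shallow wooden tray, fixed, outside 140 mm (x) by 150 mm (y) and 22 mm high, walls 6 mm. This point is the centre of its inner floor, 6 mm above the bench.
- keep_center (a point): Bystander: brass rim keep, 24 x 44 x 85 mm, standing in the other bay of the rack; its centre.
- rim_lock_center (a point): Bystander: black cast iron rim lock, a flat case 100 x 150 x 26 mm with a brass knob, lying on the bench; its centre.
- mallet_center (a point): Bystander: copper-headed mallet, 200 mm long, lying on the bench; its middle.
- h_hinge_center (a point): Bystander: steel H-hinge, 100 x 70 mm, lying flat on the bench; its centre.
Mind the look-alikes: they are no part of the job. Leave any blue look-alike of the weight alone.

How it is judged:
By the outcome, as a careful person would: the job done as asked, in the order asked, and still so for the second after the job is handed in, with the robot touching nothing.
It also fails if it takes over 72 s, if anything falls off the work surface, if the arm or the gripper's body presses on something with over 40 N, if the wrist force passes 120 N, or if a joint passes its speed limit or range.

### The arm

A 7-joint arm with a two-finger parallel gripper is mounted at the origin on the work surface. World frame = base frame: x ahead of the robot, y to its left, z up, the work surface at z = 0. Lengths are in m, angles in rad, forces in N, time in s.
With the tool pointing down it reaches from about 0.425 to 0.875 m from the base axis. Payload 9.9 kg.
Tool frame: the origin (TCP) lies midway between the tips of the shut fingers; the grasp point (between the pads) lies 19 mm behind it; z points along the fingers, y is the line along which they close (so a half turn about z gives the same grasp; the last joint's range is limited). The gripper opens to 85 mm and grips with 20 to 120 N. Pads are 22 mm wide; open, the fingers measure 114 mm over their backs; the gripper's body (76 mm by 85 mm) begins 54 mm behind the grasp point. The pads swing forward as they close: fully open they stand 13 mm farther back than shut.
Start: joints at [-1.42, 0.576, 0.025, 1.437, -0.015, 1.129, -0.057], TCP at [0.157, 0.656, 0.231] pointing down, gripper open.
Joint ranges: [-2.76, 2.76], [-0.34, 2.15], [-1.52, 1.57], [0.19, 2.46], [-1.09, 4.23], [0.17, 1.99], [-2.82, 2.82]. Speed limits (rad/s): [2.22, 2.22, 3.01, 3.01, 3.14, 3.14, 3.14].

### API

Orientations are given as a rotation vector (axis times angle).
In Python, from bench import bot, imaging gives the robot as it stands.
- The arm moves only by the shell command python3 -m jog 'ROWS' [FORCE]. ROWS is a JSON object of lists of equal length, an entry for each row: "xyz": the shift along the world's x, y, z in mm, a list of three; "turn": the turn about the world's z in degrees; "claw": the opening, from 0 (shut) to 1 (fully open). A call has exactly 5 rows; each row is the pose to reach, as a shift and turn from the pose commanded when the call began; what a row does not reach only later rows make up. A row lasts 1/8 s, in which the tool goes at most 62.5 mm and 10.7 degrees, less where a joint would pass 70% of its speed; a pose out of reach is approached as far as the arm can. A call with a gripper value outside its range is refused whole. The fingers move at their own pace and stop on an object; FORCE is the grip in N (left out, the last holds). Time passes only in rows, so rows that repeat a pose let the fingers close, or fill a call up. It gives the time, the measured TCP pose, the force, the opening and the grip force at its end, in the units of the state.
- bot.get_obs(): the state, without advancing time (a new reading comes with each control period).
- imaging.grab_frame(name): name is "scene" or "top" or "wrist"; returns the picture (480x640x3 uint8, red, green, blue); there is no depth.
- imaging.calibration(name): a dict with "K" (3x3 intrinsics, pixels), "rvec" (rotation vector, rad) and "tvec" (3), from world to camera coordinates, as OpenCV has them. Camera axes: x right, y down, z forward; pixel columns grow to the right and rows downward; lengths in m; the calibration is good to about 2 mm. A picture is of the moment at which its call begins: read the wrist's pose just before it. calibration takes no time and is no camera call; for the wrist camera it gives the pose at the moment of the call.
- bot.finish_job(): hands the job in; it is judged then, once.
The state is a dict: "t": time; "joint_positions": joint angles; "qvel": joint speeds; "joint_torque": joint torques, N m; "tcp_pos": TCP position; "ee_rot": TCP orientation; "wrist_force": force on the tool from outside, world axes, zero at the start; "torque": the same for the moment, N m; "finger_gap": finger opening in m; "finger_force": force on a finger pad.
Only numpy, scipy, OpenCV 4.12 (cv2) and the standard library are available. Lean on these libraries where they do the work, as an engineer would, in place of code of your own. Each camera call takes 0.05 s, during which the arm holds its last target. There are 200 camera calls.

## Working session

There is one attempt and no reset: what is moved stays moved. The work goes in short steps, Python scripts to look and compute and a shell command to move; the robot and the scene stay as the last step left them, time stands still between calls to the robot, and variables do not carry over. Pictures are saved under pics/ and viewed, at most 10 in all, crops included, and the job is handed in when it is done.

```bash
ls; mkdir -p pics
python3 - <<'E'
from bench import bot, imaging
import cv2,numpy as np
o=bot.get_obs();print(o)
for n in("scene","top"):
    im=imaging.grab_frame(n);cv2.imwrite(f"pics/{n}0.png",im[:,:,::-1])
    c=imaging.calibration(n);R=cv2.Rodrigues(np.array(c["rvec"]))[0];print(n,np.array(c["K"]).round(1).tolist(),(-R.T@np.array(c["tvec"]).ravel()).round(3),R.round(2).tolist())
E
```

```text
pics
{'t': 0.0, 'joint_positions': array([-1.41981099,  0.57650687,  0.02481499,  1.43797821, -0.01500804,
        1.12899641, -0.05648852]), 'qvel': array([ 5.28364579e-04,  1.93148996e-03,  3.23740058e-04,  1.11340586e-03,
       -7.70546746e-04,  2.64036525e-05, -5.37312354e-04]), 'joint_torque': array([ 1.04601102e-05, -7.65757799e+01,  2.25046501e+00, -2.85976088e+01,
        1.52707938e-02,  1.24122767e-02,  1.42647298e-05]), 'tcp_pos': array([0.15689222, 0.65601051, 0.2304342 ]), 'ee_rot': array([-3.67835300e-01, -3.11984819e+00,  2.66971610e-03]), 'wrist_force': array([-0.17476178, -0.56093264, -0.09155184]), 'torque': array([ 0.01764931, -0.00591253, -0.04275593]), 'finger_force': 0.0, 'finger_gap': 0.08544504035165774}
scene [[472.6, 0.0, 314.6], [0.0, 472.6, 239.2], [0.0, 0.0, 1.0]] [ 1.228 -0.205  1.027] [[0.33, 0.94, -0.0], [0.72, -0.25, -0.64], [-0.61, 0.21, -0.77]]
top [[500.8, 0.0, 321.2], [0.0, 500.8, 238.6], [0.0, 0.0, 1.0]] [0.321 0.045 1.181] [[0.06, -1.0, -0.0], [-0.98, -0.06, -0.2], [0.2, 0.02, -0.98]]
```

View pics/scene0.png

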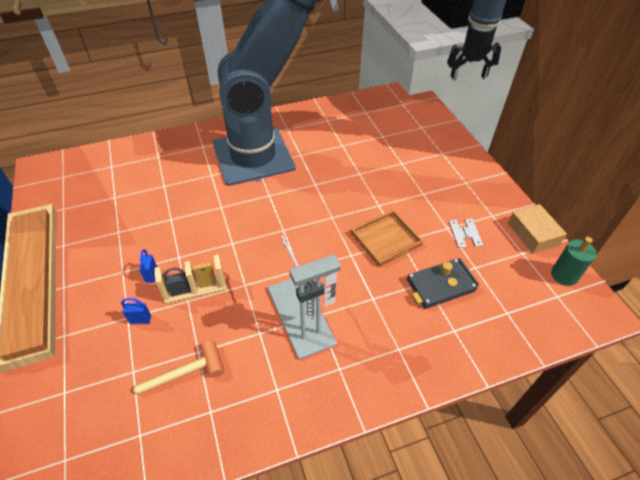

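View pics/top0.png

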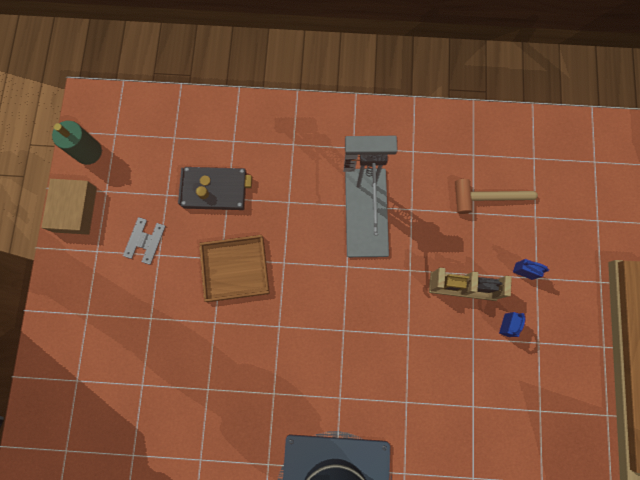

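Scene: the rack is at about (190,280) with the dark weight at (177,282); the hook tip is near (287,240), the tray at (386,238). Top: the rack is at (470,285) with the weight at (489,286), the hook end at (376,233), the tray at (235,268), and blue look-alikes at (530,269) and (513,324).

Run:
```python
import cv2,numpy as np
t=cv2.imread("pics/top0.png");s=cv2.imread("pics/scene0.png")
def c(im,x,y,w,h,k):return cv2.resize(im[y:y+h,x:x+w],None,fx=k,fy=k,interpolation=cv2.INTER_CUBIC)
a=np.vstack([c(t,425,255,130,50,6)[:, :780],c(s,120,240,130,50,6)[:, :780]])
cv2.imwrite("pics/c1.png",a)
b=np.hstack([c(t,330,125,80,140,4)[:560],c(s,260,220,100,140,4)])
cv2.imwrite("pics/c2.png",b);print(a.shape,b.shape)
```

```text
(600, 780, 3) (560, 720, 3)
```

View pics/c1.png

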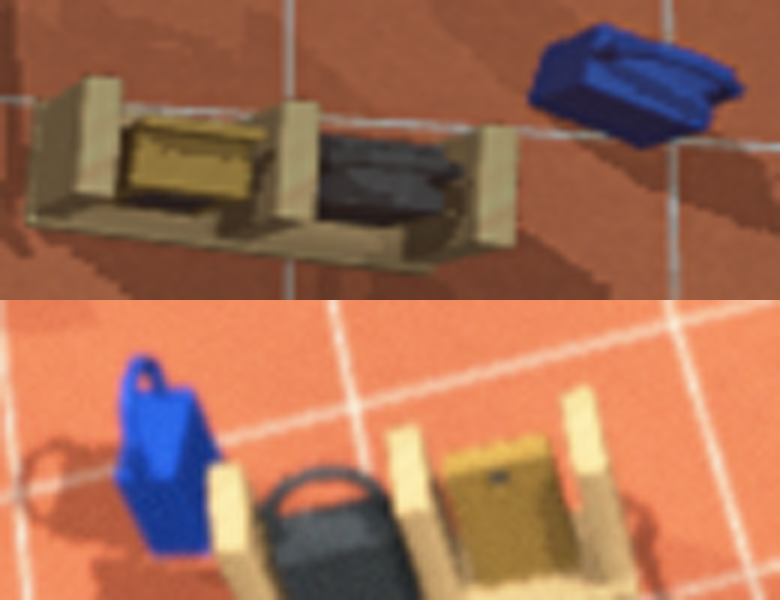

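View pics/c2.png

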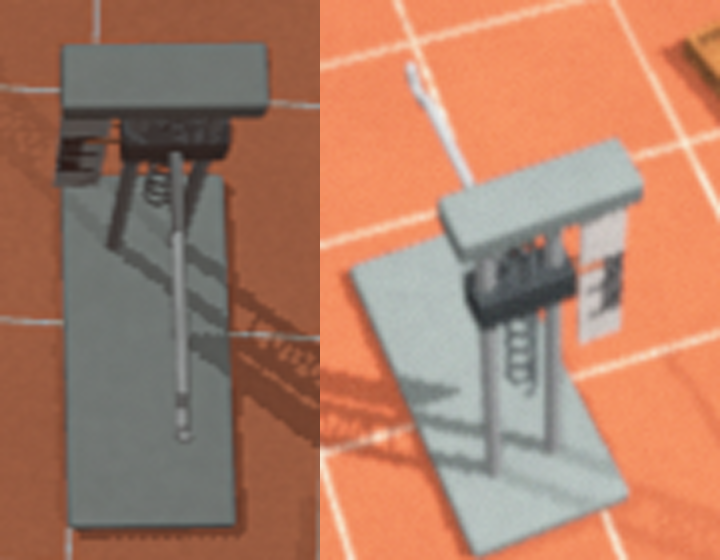

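Crop 1: cheek tops centred at about (101,137), (300,160) and (498,186) in the 6x top crop; the dark weight lies between the middle and right cheeks. Crop 2: the level rod runs (176,235)–(181,395) with the tip at (183,437) in the 4x top crop; in the scene crop the tip is at (410,68). Foot plate front corners are (70,526) and (234,522).

```bash
cat > h.py <<'E'
from bench import bot, imaging
import cv2,numpy as np
def cam(n):
    c=imaging.calibration(n);return np.array(c["K"],float),np.array(c["rvec"],float).ravel(),np.array(c["tvec"],float).ravel()
def ray(n,p,c=None):
    K,r,t=c or cam(n);R=cv2.Rodrigues(r)[0]
    d=R.T@np.linalg.inv(K)@np.array([p[0],p[1],1.]);return -R.T@t,d
def plane(n,p,z,c=None):
    o,d=ray(n,p,c);return o+d*(z-o[2])/d[2]
def tri(a,pa,b,pb):
    (o1,d1),(o2,d2)=ray(a,pa),ray(b,pb)
    s=np.linalg.lstsq(np.c_[d1,-d2],o2-o1,rcond=None)[0];p,q=o1+s[0]*d1,o2+s[1]*d2
    return (p+q)/2,np.linalg.norm(p-q)
def crop(p,x,y,k):return ((p[0]+.5)/k-.5+x,(p[1]+.5)/k-.5+y)
E
python3 - <<'E'
from h import *
np.set_printoptions(precision=4,suppress=True)
q=lambda p,z:plane("top",crop(p,425,255,6),z)
ch=[[(90,77),(122,80),(113,197),(80,193)],[(287,101),(319,103),(312,220),(281,217)],[(486,126),(518,128),(512,245),(478,243)]]
P=[np.array([q(p,.096) for p in c]) for c in ch]
C=[p.mean(0) for p in P];print("cheeks",C)
sc=[(225,490),(403,455),(581,412)]
ya=C[0]-C[2];print("rack yaw",np.degrees(np.arctan2(-ya[0],ya[1])),np.linalg.norm(ya), "bay",(C[1]+C[2])/2)
h=lambda p,z:plane("top",crop(p,330,125,4),z)
print("rod",h((176,235),.199),h((181,395),.199),"tip",h((183,437),.203))
print("tri tip",tri("top",crop((183,437),330,125,4),"scene",crop((90,68),260,220,4)))
f=[h(p,.012) for p in[(70,526),(234,522),(64,177),(225,177)]];print("foot",f)
for b,g in((.006,0),):pass
im=cv2.imread("pics/top0.png")
print("tray corners z.022",[plane("top",p,.022) for p in[(200,240),(264,236),(269,294),(205,300)]])
print("blue",[plane("top",p,0.08) for p in[(530,269),(513,324)]])
E
```

```text
cheeks [array([ 0.4742, -0.2045,  0.096 ]), array([ 0.4701, -0.2763,  0.096 ]), array([ 0.4654, -0.3479,  0.096 ])]
rack yaw -3.5072803185681485 0.14367810538581915 bay [ 0.4678 -0.3121  0.096 ]
rod [ 0.6446 -0.0395  0.199 ] [ 0.5606 -0.0455  0.199 ] tip [ 0.5382 -0.047   0.203 ]
tri tip (array([ 0.5392, -0.0473,  0.1988]), np.float64(0.000289429646009781))
foot [array([ 0.5227, -0.0006,  0.012 ]), array([ 0.5311, -0.0972,  0.012 ]), array([0.7392, 0.0144, 0.012 ]), array([ 0.7453, -0.0841,  0.012 ])]
tray corners z.022 [array([0.538 , 0.3488, 0.022 ]), array([0.557 , 0.1986, 0.022 ]), array([0.4212, 0.1753, 0.022 ]), array([0.3982, 0.3215, 0.022 ])]
blue [array([ 0.5073, -0.4035,  0.08  ]), array([ 0.3845, -0.3642,  0.08  ])]
```

```bash
python3 -m jog '{"xyz":[[40,-40,0],[85,-80,0],[130,-120,0],[173,-156,0],[215,-192,0]],"turn":[-8,-16,-24,-32,-40],"claw":[1,1,1,1,1]}' 60
python3 -m jog '{"xyz":[[40,-40,0],[78,-78,0],[115,-120,0],[128,-175,0],[128,-230,0]],"turn":[-8,-16,-24,-32,-40],"claw":[1,1,1,1,1]}'
python3 -m jog '{"xyz":[[0,-55,0],[0,-110,0],[0,-165,0],[-5,-220,0],[-10,-275,0]],"turn":[0,0,0,0,0],"claw":[1,1,1,1,1]}'
python3 -m jog '{"xyz":[[-10,-55,0],[-20,-110,0],[-22,-165,0],[-22,-220,0],[-22,-271,0]],"turn":[0,0,0,0,0],"claw":[0.8,0.8,0.8,0.8,0.8]}'
```

```text
t: 0.72
tcp_pos: [0.3732, 0.463, 0.2311]
ee_rot: [-1.419, -2.803, 0.0]
wrist_force: [0.5, 1.4, 0.1]
finger_gap: 0.0849
finger_force: 0.0
t: 1.35
tcp_pos: [0.5008, 0.2323, 0.2309]
ee_rot: [2.293, 2.147, -0.001]
wrist_force: [0.2, -0.4, -0.3]
finger_gap: 0.0854
finger_force: 0.0
t: 1.98
tcp_pos: [0.4896, -0.0422, 0.2312]
ee_rot: [-2.287, -2.154, 0.0]
wrist_force: [1.0, 0.1, 0.4]
finger_gap: 0.0853
finger_force: 0.0
t: 2.6
tcp_pos: [0.4677, -0.3132, 0.2311]
ee_rot: [-2.287, -2.153, -0.0]
wrist_force: [0.6, 0.2, 0.3]
finger_gap: 0.0684
finger_force: 0.0
```

Run:
```python
from h import *
c=cam("wrist");cv2.imwrite("pics/w1.png",imaging.grab_frame("wrist")[:,:,::-1])
np.save("w1.npy",np.array([*c[0].ravel(),*c[1],*c[2]]))
for p in[(.468,-.312,.111),(.468,-.312,.072),(.4701,-.2763,.096),(.4654,-.3479,.096)]:print(cv2.projectPoints(np.array([p]),c[1],c[2],c[0],None)[0].ravel())
```

```text
[317.1110908  227.96936414]
[317.26306594 216.22907497]
[317.03839639 178.68163033]
[316.71978753 264.7173249 ]
```

View pics/w1.png

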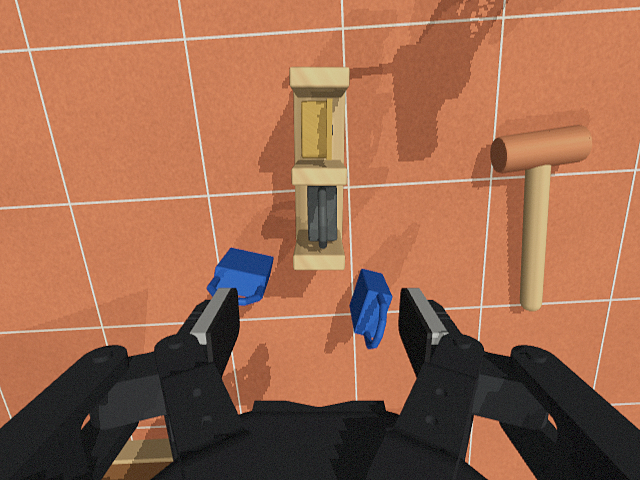

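The wrist picture shows the rack upright below, cheek tops at (318,176) and (318,262) and the counterweight's block at about (321,216), 3 mm to +x of where I assumed; both blue look-alikes are clear of the fingers' way down.

```bash
python3 -m jog '{"xyz":[[3,2,-50],[3,2,-95],[3,2,-130],[3,2,-155],[3,2,-170]],"turn":[0,0,0,0,0],"claw":[0.8,0.8,0.8,0.8,0.8]}' 60
python3 -m jog '{"xyz":[[0,0,-8],[0,0,-15],[0,0,-15],[0,0,-15],[0,0,-15]],"turn":[0,0,0,0,0],"claw":[0.8,0.8,0.5,0,0]}'
python3 -m jog '{"xyz":[[0,0,0],[0,0,0],[0,0,0],[0,0,5],[0,0,10]],"turn":[0,0,0,0,0],"claw":[0,0,0,0,0]}'
```

```text
t: 3.28
tcp_pos: [0.4705, -0.3089, 0.0599]
ee_rot: [-2.286, -2.152, 0.001]
wrist_force: [0.1, 0.4, 0.4]
finger_gap: 0.0687
finger_force: 0.0
t: 3.9
tcp_pos: [0.4712, -0.3097, 0.047]
ee_rot: [2.287, 2.153, 0.001]
wrist_force: [-1.1, 0.3, 6.1]
finger_gap: 0.0247
finger_force: 59.0
t: 4.53
tcp_pos: [0.4708, -0.3093, 0.0563]
ee_rot: [-2.287, -2.153, 0.0]
wrist_force: [-0.4, -0.1, -4.8]
finger_gap: 0.0246
finger_force: 59.4
```

```bash
python3 -m jog '{"xyz":[[0,0,15],[0,0,40],[0,0,70],[0,0,95],[0,0,110]],"turn":[0,0,0,0,0],"claw":[0,0,0,0,0]}'
python3 -m jog '{"xyz":[[-2,20,0],[-8,65,0],[-15,115,0],[-20,165,0],[-21,189,0]],"turn":[0,2,4,6,7.5],"claw":[0,0,0,0,0]}'
python3 -m jog '{"xyz":[[0,0,-25],[0,0,-60],[0,0,-90],[0,0,-110],[0,0,-120]],"turn":[0,0,0,0,0],"claw":[0,0,0,0,0]}'
```

```text
t: 5.15
tcp_pos: [0.4712, -0.3098, 0.1682]
ee_rot: [2.286, 2.152, 0.001]
wrist_force: [-0.3, 0.0, -5.2]
finger_gap: 0.0249
finger_force: 59.6
t: 5.78
tcp_pos: [0.4485, -0.1165, 0.1656]
ee_rot: [-2.134, -2.301, 0.0]
wrist_force: [0.3, -0.3, -5.0]
finger_gap: 0.0249
finger_force: 59.5
t: 6.4
tcp_pos: [0.449, -0.1197, 0.0451]
ee_rot: [-2.139, -2.297, 0.002]
wrist_force: [-0.2, -0.3, -4.8]
finger_gap: 0.0248
finger_force: 59.4
```

```bash
python3 -m jog '{"xyz":[[0,0,-3],[0,0,-6],[0,0,-8],[0,0,-9],[0,0,-10]],"turn":[0,0,0,0,0],"claw":[0,0,0,0,0]}'
python3 -m jog '{"xyz":[[0,0,-0.5],[0,0,-1],[0,0,-1],[0,0,-1],[0,0,-1]],"turn":[0,0,0,0,0],"claw":[0,0,0,0,0]}'
```

```text
t: 7.02
tcp_pos: [0.4502, -0.1205, 0.0364]
ee_rot: [2.141, 2.298, 0.0]
wrist_force: [0.4, 0.1, -4.8]
finger_gap: 0.0251
finger_force: 59.4
t: 7.65
tcp_pos: [0.45, -0.1205, 0.0353]
ee_rot: [-2.142, -2.298, 0.0]
wrist_force: [-0.2, 0.4, -5.1]
finger_gap: 0.025
finger_force: 59.4
```

```bash
python3 -m jog '{"xyz":[[0,0,-0.5],[0,0,-1],[0,0,-1.5],[0,0,-2],[0,0,-2]],"turn":[0,0,0,0,0],"claw":[0,0,0,0,0]}'
```

```text
t: 8.28
tcp_pos: [0.45, -0.1205, 0.0349]
ee_rot: [2.142, 2.298, 0.002]
wrist_force: [-6.3, 2.8, 28.4]
finger_gap: 0.0249
finger_force: 64.3
```

```bash
python3 -m jog '{"xyz":[[0,0,1],[0,0,1.5],[0,0,1.5],[0,0,1.5],[0,0,1.5]],"turn":[0,0,0,0,0],"claw":[0,0,0,0.3,0.6]}' 
python3 -m jog '{"xyz":[[0,0,1.5],[0,0,20],[0,0,60],[0,0,110],[0,0,125]],"turn":[0,0,0,0,0],"claw":[0.8,0.9,1,1,1]}'
python3 -m jog '{"xyz":[[0,0,0],[0,0,0],[0,0,0],[0,0,0],[0,0,0]],"turn":[10,20,30,40,50],"claw":[1,1,1,1,1]}'
python3 -m jog '{"xyz":[[0,0,0],[0,0,0],[0,0,0],[0,0,0],[0,0,0]],"turn":[10,20,30,40,40],"claw":[1,1,1,1,1]}'
python3 - <<'E'
from h import *
c=cam("wrist");cv2.imwrite("pics/w2.png",imaging.grab_frame("wrist")[:,:,::-1])
o=bot.get_obs();print(o["tcp_pos"],o["ee_rot"],o["joint_positions"])
for p in[(.45,-.1205,.060),(.45,-.1205,.099)]:print(cv2.projectPoints(np.array([p]),c[1],c[2],c[0],None)[0].ravel())
E
```

```text
t: 8.9
tcp_pos: [0.4504, -0.1207, 0.0347]
ee_rot: [2.141, 2.298, 0.0]
wrist_force: [0.8, -1.2, 1.2]
finger_gap: 0.0428
finger_force: 0.0
t: 9.52
tcp_pos: [0.4512, -0.121, 0.1624]
ee_rot: [2.14, 2.296, 0.003]
wrist_force: [0.4, 0.0, -0.2]
finger_gap: 0.0854
finger_force: 0.0
t: 10.15
tcp_pos: [0.4501, -0.1206, 0.1598]
ee_rot: [0.961, 2.991, -0.0]
wrist_force: [-0.4, -0.2, 0.0]
finger_gap: 0.0854
finger_force: 0.0
t: 10.78
tcp_pos: [0.45, -0.1207, 0.1598]
ee_rot: [-0.109, 3.14, 0.0]
wrist_force: [0.3, -0.4, 0.8]
finger_gap: 0.0853
finger_force: 0.0
[ 0.44999569 -0.12073886  0.15980322] [-1.04301309e-01  3.13976111e+00  9.77921777e-05] [ 0.13164239  0.36066189  0.04021322  2.06727477 -0.02179091  0.71395541
  1.82295085]
[318.12497806 234.17399375]
[318.04162153 252.25288956]
```

View pics/w2.png

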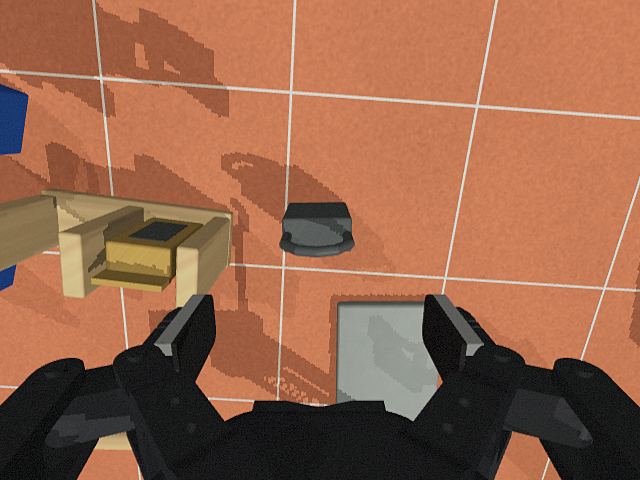

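The wrist picture shows the counterweight standing upright alone at (317,229), square to the fingers and within 2 mm of the expected spot.

```bash
python3 -m jog '{"xyz":[[0,0,-30],[0,0,-65],[0,0,-95],[0,0,-115],[0,0,-122]],"turn":[0,0,0,0,0],"claw":[1,1,1,1,1]}' 60
python3 -m jog '{"xyz":[[0,0,0],[0,0,0],[0,0,0],[0,0,0],[0,0,0]],"turn":[0,0,0,0,0],"claw":[1,0.7,0.4,0.2,0.2]}'
python3 -m jog '{"xyz":[[0,0,0],[0,0,10],[0,0,40],[0,0,70],[0,0,85]],"turn":[0,0,0,0,0],"claw":[0.2,0.2,0.2,0.2,0.2]}'
python3 - <<'E'
from h import *
o=bot.get_obs();print(o["tcp_pos"],o["ee_rot"])
for n in("wrist","scene","top"):cv2.imwrite(f"pics/{n}3.png",imaging.grab_frame(n)[:,:,::-1])
E
```

```text
t: 11.45
tcp_pos: [0.4496, -0.1205, 0.0368]
ee_rot: [0.106, -3.138, 0.0]
wrist_force: [0.3, 0.3, 0.1]
finger_gap: 0.0855
finger_force: 0.0
t: 12.08
tcp_pos: [0.4506, -0.1209, 0.0387]
ee_rot: [-0.11, 3.138, -0.001]
wrist_force: [-0.9, -0.6, 6.9]
finger_gap: 0.0491
finger_force: 60.7
t: 12.7
tcp_pos: [0.4502, -0.1205, 0.1247]
ee_rot: [-0.111, 3.138, -0.0]
wrist_force: [-0.3, 0.4, -4.9]
finger_gap: 0.0489
finger_force: 64.2
[ 0.45015123 -0.12050108  0.12467756] [-1.10671118e-01  3.13816386e+00 -3.74080286e-04]
```

```bash
python3 -m jog '{"xyz":[[0,10,12],[0,35,25],[10,60,34],[35,74,34],[58,74,34]],"turn":[0,0,0,0,0],"claw":[0.2,0.2,0.2,0.2,0.2]}'
python3 -m jog '{"xyz":[[0,0,0],[0,0,0],[0,0,0],[0,0,0],[0,0,0]],"turn":[0,0,0,0,0],"claw":[0.2,0.2,0.2,0.2,0.2]}'
python3 - <<'E'
from h import *
o=bot.get_obs();print(o["tcp_pos"],o["ee_rot"])
I={n:imaging.grab_frame(n)[:,:,::-1] for n in("wrist","scene","top")}
for n in I:cv2.imwrite(f"pics/{n}4.png",I[n])
def c(im,x,y,w,h,k):return cv2.resize(im[y:y+h,x:x+w],None,fx=k,fy=k,interpolation=cv2.INTER_CUBIC)
for n in("top","scene"):
    K,r,t=cam(n);print(n,[cv2.projectPoints(np.array([p]),r,t,K,None)[0].ravel() for p in((.505,-.0468,.2125),(.5515,-.0468,.1935))])
a=np.hstack([cv2.resize(I["wrist"],(480,360)),np.vstack([c(I["top"],335,185,80,60,4),c(I["scene"],240,200,80,60,4)])[:360]]) if 0 else np.hstack([np.vstack([c(I["top"],335,200,80,60,4),c(I["scene"],240,200,80,60,4)]),I["wrist"][:, 90:570]])
print(a.shape);cv2.imwrite("pics/m4.png",a)
E
```

```text
t: 13.48
tcp_pos: [0.5084, -0.0439, 0.1568]
ee_rot: [0.116, -3.139, -0.002]
wrist_force: [0.4, -0.1, -4.8]
finger_gap: 0.0487
finger_force: 64.1
t: 14.1
tcp_pos: [0.5078, -0.0466, 0.1569]
ee_rot: [-0.111, 3.14, -0.0]
wrist_force: [0.1, 0.3, -5.6]
finger_gap: 0.0489
finger_force: 64.0
[ 0.5078485  -0.04659931  0.15690496] [-1.10577695e-01  3.13956189e+00 -2.37301654e-05]
top [array([375.07295585, 249.32574626]), array([375.04757721, 228.4374059 ])]
scene [array([277.73194102, 222.15851566]), array([283.92686055, 241.95896089])]
(480, 800, 3)
```

View pics/m4.png

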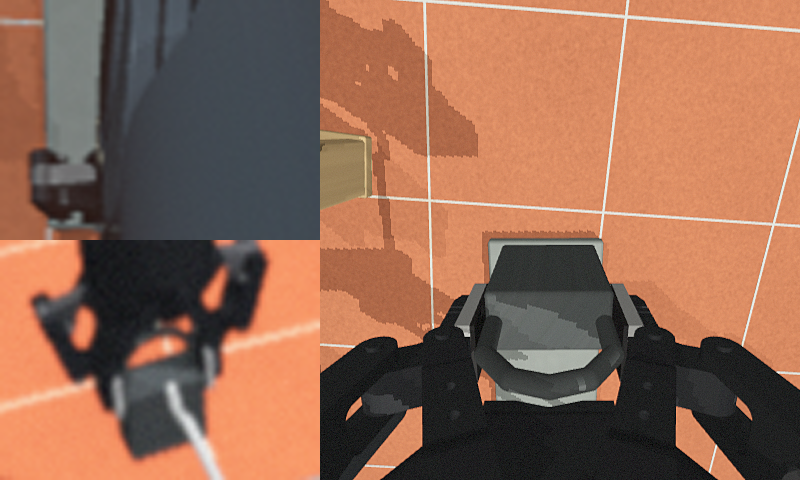

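The composite shows the counterweight held by its narrow edges, centred between the pads (wrist view, bail crown about (548,390)); in the scene crop the hook tip at (172,388) points at it, still clear in front, so I thread it now.

```bash
python3 -m jog '{"xyz":[[0,0,2],[4,0,2],[9,0,2],[14,0,2],[20,0,2]],"turn":[0,0,0,0,0],"claw":[0.2,0.2,0.2,0.2,0.2]}'
python3 -m jog '{"xyz":[[5,0,0],[10,0,0],[15,0,0],[20,0,0],[26,0,0]],"turn":[0,0,0,0,0],"claw":[0.2,0.2,0.2,0.2,0.2]}'
python3 - <<'E'
from h import *
o=bot.get_obs();print(o["tcp_pos"],o["ee_rot"])
I={n:imaging.grab_frame(n)[:,:,::-1] for n in("wrist","scene")}
def c(im,x,y,w,h,k):return cv2.resize(im[y:y+h,x:x+w],None,fx=k,fy=k,interpolation=cv2.INTER_CUBIC)
a=np.hstack([c(I["scene"],245,200,80,120,4),I["wrist"][:, 90:570]])
cv2.imwrite("pics/m5.png",a)
E
```

```text
t: 14.88
tcp_pos: [0.5284, -0.0465, 0.1587]
ee_rot: [0.111, -3.14, 0.0]
wrist_force: [0.5, -0.5, -5.7]
finger_gap: 0.0491
finger_force: 64.0
t: 15.5
tcp_pos: [0.5543, -0.0465, 0.1588]
ee_rot: [0.111, -3.14, 0.0]
wrist_force: [-0.2, -0.3, -5.5]
finger_gap: 0.0486
finger_force: 64.0
[ 0.55434513 -0.04651586  0.1587959 ] [ 1.10885312e-01 -3.13957720e+00  2.18683982e-05]
```

View pics/m5.png

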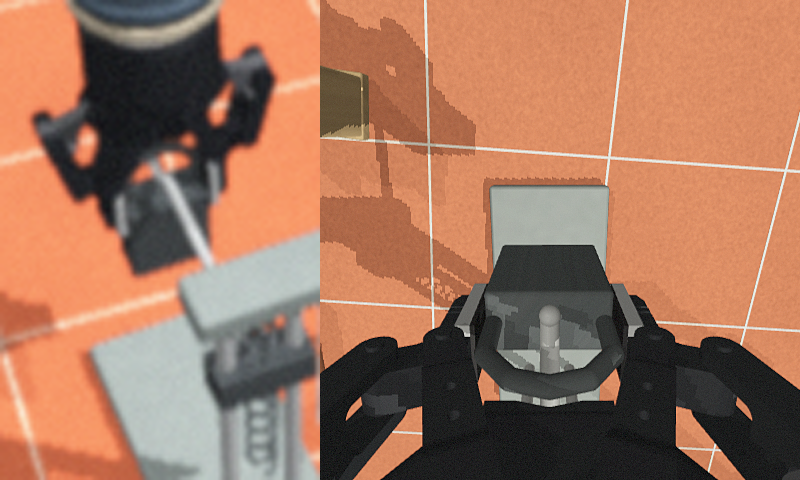

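The wrist view shows the hook threaded through the window with its tip ball at (549,318), laterally centred in the bail (crown about (549,388)); the scene crop agrees.

Run:
```python
from h import *
for z in(.2,.2035):print("tip",z,plane("wrist",(319,318),z))
print("crown",plane("wrist",(319,385),.2155+.0),"block top near/far edge",plane("wrist",(319,291),.1588-.0385+.06))
```

```text
tip 0.2 [ 0.5412711  -0.04671136  0.2       ]
tip 0.2035 [ 0.53927796 -0.04685611  0.2035    ]
crown [ 0.55386907 -0.04583148  0.2155    ] block top near/far edge [ 0.54127377 -0.04669281  0.1803    ]
```

```bash
python3 -m jog '{"xyz":[[-1.5,0,-3],[-1.5,0,-7],[-1.5,0,-11],[-1.5,0,-14],[-1.5,0,-16]],"turn":[0,0,0,0,0],"claw":[0.2,0.2,0.2,0.2,0.2]}'
python3 -m jog '{"xyz":[[0,0,-2],[0,0,-4],[0,0,-6],[0,0,-8],[0,0,-10]],"turn":[0,0,0,0,0],"claw":[0.2,0.2,0.2,0.2,0.2]}'
python3 -m jog '{"xyz":[[0,0,-1],[0,0,-2],[0,0,-3],[0,0,-3],[0,0,-3]],"turn":[0,0,0,0,0],"claw":[0.2,0.2,0.2,0.2,0.2]}'
```

```text
t: 16.23
tcp_pos: [0.5525, -0.0465, 0.1425]
ee_rot: [0.111, -3.139, -0.0]
wrist_force: [-0.4, 0.3, -5.0]
finger_gap: 0.0492
finger_force: 64.0
t: 16.85
tcp_pos: [0.5526, -0.0466, 0.1328]
ee_rot: [-0.111, 3.139, -0.0]
wrist_force: [-0.4, 0.8, -3.0]
finger_gap: 0.0489
finger_force: 64.0
t: 17.48
tcp_pos: [0.5526, -0.0465, 0.1299]
ee_rot: [-0.111, 3.139, -0.0]
wrist_force: [-0.7, -0.1, -3.0]
finger_gap: 0.0489
finger_force: 64.1
```

```bash
python3 -m jog '{"xyz":[[0,0,-1.5],[0,0,-3],[0,0,-4.5],[0,0,-6],[0,0,-6]],"turn":[0,0,0,0,0],"claw":[0.2,0.2,0.2,0.2,0.2]}'
for i in 1; do python3 -m jog '{"xyz":[[0,0,0],[0,0,0],[0,0,0],[0,0,0],[0,0,0]],"turn":[0,0,0,0,0],"claw":[0.2,0.2,0.2,0.2,0.2]}'; done
```

```text
t: 18.1
tcp_pos: [0.5526, -0.0465, 0.1237]
ee_rot: [-0.111, 3.14, -0.0]
wrist_force: [-0.7, 0.4, -1.0]
finger_gap: 0.0487
finger_force: 64.3
t: 18.73
tcp_pos: [0.5526, -0.0465, 0.1238]
ee_rot: [-0.111, 3.139, -0.0]
wrist_force: [-0.6, -0.6, -0.5]
finger_gap: 0.0488
finger_force: 64.3
```

```bash
python3 -m jog '{"xyz":[[0,0,-0.5],[0,0,-1],[0,0,-1.5],[0,0,-1.5],[0,0,-1.5]],"turn":[0,0,0,0,0],"claw":[0.2,0.2,0.2,0.2,0.2]}'
python3 -m jog '{"xyz":[[0,0,0],[0,0,0],[0,0,0],[0,0,0],[0,0,0]],"turn":[0,0,0,0,0],"claw":[0.75,0.8,1,1,1]}'
python3 -m jog '{"xyz":[[0,0,5],[0,0,15],[0,0,35],[0,0,60],[0,0,85]],"turn":[0,0,0,0,0],"claw":[1,1,1,1,1]}'
python3 -m jog '{"xyz":[[0,0,10],[0,0,10],[0,0,10],[0,0,10],[0,0,10]],"turn":[0,0,0,0,0],"claw":[1,1,1,1,1]}'
python3 -m jog '{"xyz":[[0,0,0],[0,0,0],[0,0,0],[0,0,0],[0,0,0]],"turn":[0,0,0,0,0],"claw":[1,1,1,1,1]}'
python3 -m jog '{"xyz":[[0,0,0],[0,0,0],[0,0,0],[0,0,0],[0,0,0]],"turn":[0,0,0,0,0],"claw":[1,1,1,1,1]}'
python3 - <<'E'
from h import *
I={n:imaging.grab_frame(n)[:,:,::-1] for n in("wrist","scene")}
cv2.imwrite("pics/wrist6.png",I["wrist"])
def c(im,x,y,w,h,k):return cv2.resize(im[y:y+h,x:x+w],None,fx=k,fy=k,interpolation=cv2.INTER_CUBIC)
a=np.hstack([c(I["scene"],245,200,80,120,4),I["wrist"][:, 90:570]])
cv2.imwrite("pics/m6.png",a)
E
```

```text
t: 19.35
tcp_pos: [0.5525, -0.0465, 0.1223]
ee_rot: [-0.111, 3.14, 0.0]
wrist_force: [-0.1, 0.8, 0.3]
finger_gap: 0.0491
finger_force: 64.4
t: 19.98
tcp_pos: [0.5525, -0.0465, 0.1223]
ee_rot: [0.111, -3.14, 0.0]
wrist_force: [0.1, 0.2, 0.2]
finger_gap: 0.0856
finger_force: 0.0
t: 20.6
tcp_pos: [0.5526, -0.0466, 0.2088]
ee_rot: [-0.111, 3.139, -0.0]
wrist_force: [0.7, -0.3, -0.3]
finger_gap: 0.0855
finger_force: 0.0
t: 21.22
tcp_pos: [0.5523, -0.0465, 0.2167]
ee_rot: [0.111, -3.139, -0.0]
wrist_force: [-0.2, 0.0, -0.6]
finger_gap: 0.0855
finger_force: 0.0
t: 21.85
tcp_pos: [0.5525, -0.0465, 0.2173]
ee_rot: [0.111, -3.14, 0.0]
wrist_force: [0.0, -0.2, 0.4]
finger_gap: 0.0856
finger_force: 0.0
t: 22.48
tcp_pos: [0.5525, -0.0465, 0.2173]
ee_rot: [0.111, -3.14, 0.0]
wrist_force: [0.7, 0.0, -0.1]
finger_gap: 0.0855
finger_force: 0.0
```

View pics/m6.png

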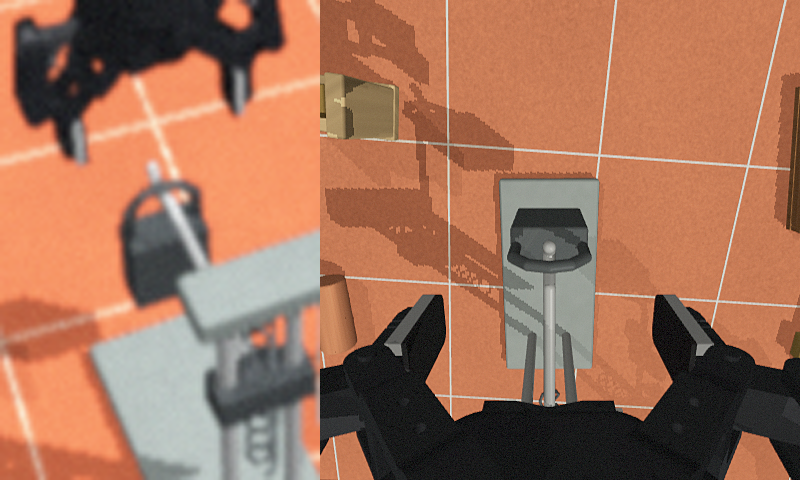

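The counterweight hangs freely on the hook, centred under it (block about (548,235), tip (549,247)). I wait while it stands still and verify by differencing two frames.

```bash
for i in 1 2 3; do python3 -m jog '{"xyz":[[0,0,0],[0,0,0],[0,0,0],[0,0,0],[0,0,0]],"turn":[0,0,0,0,0],"claw":[1,1,1,1,1]}' |head -1; done
python3 - <<'E'
from h import *
a=cv2.imread("pics/wrist6.png").astype(int);b=imaging.grab_frame("wrist")[:,:,::-1].astype(int)
d=abs(a-b).max(2)[190:300,260:380];print("changed px",(d>40).sum(),d.mean())
E
python3 -m jog '{"xyz":[[0,0,0],[0,0,0],[0,0,0],[0,0,0],[0,0,0]],"turn":[0,0,0,0,0],"claw":[1,1,1,1,1]}' 60
python3 -m jog '{"xyz":[[0,0,-25],[0,0,-50],[0,0,-75],[0,0,-88],[0,0,-95]],"turn":[0,0,0,0,0],"claw":[1,1,1,1,1]}'
python3 -m jog '{"xyz":[[0,0,0],[0,0,0],[0,0,0],[0,0,0],[0,0,0]],"turn":[0,0,0,0,0],"claw":[0.9,0.75,0.65,0.4,0.2]}'
python3 -m jog '{"xyz":[[0,0,0],[0,0,0],[0,0,0],[0,0,0],[0,0,0]],"turn":[0,0,0,0,0],"claw":[0.2,0.2,0.2,0.2,0.2]}'
```

```text
t: 23.2
t: 23.82
t: 24.45
changed px 0 3.546969696969697
t: 25.12
tcp_pos: [0.5525, -0.0465, 0.2173]
ee_rot: [-0.111, 3.14, -0.0]
wrist_force: [-0.3, -0.1, 0.3]
finger_gap: 0.0856
finger_force: 0.0
t: 25.75
tcp_pos: [0.5526, -0.0465, 0.1219]
ee_rot: [0.111, -3.139, 0.0]
wrist_force: [-0.6, 0.2, -0.2]
finger_gap: 0.0854
finger_force: 0.0
t: 26.38
tcp_pos: [0.5528, -0.0467, 0.1225]
ee_rot: [-0.111, 3.139, -0.0]
wrist_force: [0.8, -0.5, 0.8]
finger_gap: 0.0491
finger_force: 63.4
t: 27.0
tcp_pos: [0.5527, -0.0466, 0.1223]
ee_rot: [-0.111, 3.139, -0.0]
wrist_force: [1.0, -1.9, 1.2]
finger_gap: 0.0488
finger_force: 63.4
```

```bash
python3 -m jog '{"xyz":[[0,0,6],[0,0,14],[0,0,23],[0,0,31],[0,0,36]],"turn":[0,0,0,0,0],"claw":[0.2,0.2,0.2,0.2,0.2]}'
python3 -m jog '{"xyz":[[0,0,0],[-6,0,0],[-14,0,0],[-22,0,0],[-30,0,0]],"turn":[0,0,0,0,0],"claw":[0.2,0.2,0.2,0.2,0.2]}'
python3 -m jog '{"xyz":[[-8,0,0],[-18,0,0],[-30,0,0],[-45,0,0],[-60,0,0]],"turn":[0,0,0,0,0],"claw":[0.2,0.2,0.2,0.2,0.2]}'
```

```text
t: 27.62
tcp_pos: [0.5524, -0.0464, 0.1588]
ee_rot: [0.111, -3.14, -0.0]
wrist_force: [0.8, 0.4, -5.9]
finger_gap: 0.0488
finger_force: 62.8
t: 28.25
tcp_pos: [0.5218, -0.0465, 0.1583]
ee_rot: [0.111, -3.139, 0.0]
wrist_force: [0.2, -0.2, -4.8]
finger_gap: 0.0489
finger_force: 62.8
t: 28.88
tcp_pos: [0.4613, -0.0466, 0.1583]
ee_rot: [0.111, -3.139, 0.0]
wrist_force: [-1.5, 0.3, -5.2]
finger_gap: 0.0488
finger_force: 62.8
```

```bash
python3 -m jog '{"xyz":[[2,25,0],[5,75,0],[9,130,0],[12,185,0],[15,240,0]],"turn":[0,0,0,0,1],"claw":[0.2,0.2,0.2,0.2,0.2]}'
python3 -m jog '{"xyz":[[1,35,0],[2,58,-5],[2,67,-25],[2,67,-55],[2,67,-80]],"turn":[1,2,3,3,3],"claw":[0.2,0.2,0.2,0.2,0.2]}'
python3 -m jog '{"xyz":[[0,0,-10],[0,0,-18],[0,0,-24],[0,0,-27],[0,0,-29]],"turn":[0,0,0,0,0],"claw":[0.2,0.2,0.2,0.2,0.2]}'
```

```text
t: 29.5
tcp_pos: [0.4769, 0.1949, 0.1584]
ee_rot: [-0.139, 3.138, -0.0]
wrist_force: [1.0, 0.6, -5.4]
finger_gap: 0.0492
finger_force: 63.4
t: 30.12
tcp_pos: [0.4792, 0.2592, 0.077]
ee_rot: [0.219, -3.133, 0.002]
wrist_force: [0.6, 0.0, -5.5]
finger_gap: 0.049
finger_force: 63.6
t: 30.75
tcp_pos: [0.4797, 0.2606, 0.0495]
ee_rot: [-0.22, 3.133, 0.0]
wrist_force: [0.3, 0.5, -5.6]
finger_gap: 0.0487
finger_force: 63.4
```

```bash
python3 -m jog '{"xyz":[[0,0,-1],[0,0,-2],[0,0,-3],[0,0,-3.5],[0,0,-3.5]],"turn":[0,0,0,0,0],"claw":[0.2,0.2,0.2,0.2,0.2]}'
```

```text
t: 31.38
tcp_pos: [0.4795, 0.2605, 0.0458]
ee_rot: [0.22, -3.134, 0.0]
wrist_force: [-0.2, 0.4, -5.5]
finger_gap: 0.0491
finger_force: 63.4
```

```bash
python3 -m jog '{"xyz":[[0,0,-0.4],[0,0,-0.8],[0,0,-1.2],[0,0,-1.2],[0,0,-1.2]],"turn":[0,0,0,0,0],"claw":[0.2,0.2,0.2,0.2,0.2]}'
```

```text
t: 32.0
tcp_pos: [0.4796, 0.2605, 0.0451]
ee_rot: [-0.22, 3.133, 0.0]
wrist_force: [-3.1, -1.8, 6.6]
finger_gap: 0.049
finger_force: 64.8
```

Contact; release and back off.

```bash
python3 -m jog '{"xyz":[[0,0,0.4],[0,0,0.4],[0,0,0.4],[0,0,0.4],[0,0,0.4]],"turn":[0,0,0,0,0],"claw":[0.2,0.7,0.9,1,1]}'
python3 -m jog '{"xyz":[[0,0,5],[0,0,25],[0,0,60],[0,0,100],[0,0,140]],"turn":[0,0,0,0,0],"claw":[1,1,1,1,1]}'
python3 -m jog '{"xyz":[[0,0,0],[0,0,0],[0,0,0],[0,0,0],[0,0,0]],"turn":[0,0,0,0,0],"claw":[1,1,1,1,1]}'
python3 - <<'E'
from h import *
I={n:imaging.grab_frame(n)[:,:,::-1] for n in("wrist","scene")}
a=np.hstack([cv2.resize(I["scene"],(400,300)),cv2.resize(I["wrist"],(400,300))])
cv2.imwrite("pics/m7.png",a)
E
```

```text
t: 32.62
tcp_pos: [0.4796, 0.2606, 0.045]
ee_rot: [-0.221, 3.134, 0.0]
wrist_force: [-0.3, -0.1, 0.7]
finger_gap: 0.0853
finger_force: 0.0
t: 33.25
tcp_pos: [0.4794, 0.2603, 0.1866]
ee_rot: [-0.22, 3.134, 0.0]
wrist_force: [-0.3, 0.2, -0.1]
finger_gap: 0.0855
finger_force: 0.0
t: 33.88
tcp_pos: [0.4793, 0.2604, 0.1844]
ee_rot: [0.22, -3.133, 0.001]
wrist_force: [0.6, -0.1, 0.5]
finger_gap: 0.0856
finger_force: 0.0
```

View pics/m7.png

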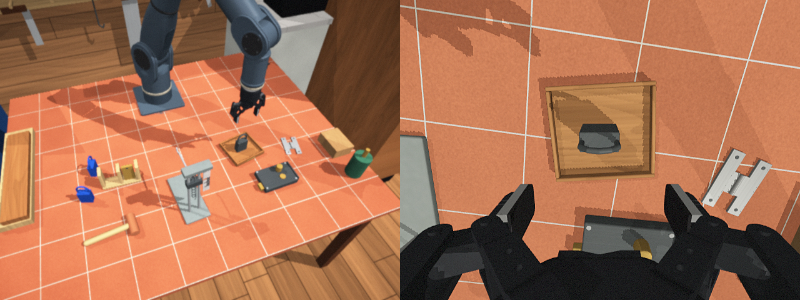

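The counterweight stands upright in the tray's middle (wrist half, (600,138)), and the bystanders are where they were.

```bash
python3 -c "
from bench import bot
print(bot.finish_job())"
```

```text
the job is handed in; nothing more can be done
None
```

The counterweight hung still on the scale hook for several seconds (about 0.5 kg by the wrist force, as I did not read the scale plate), now stands upright in the tray, and the job is handed in at about 34 s with the other items where they were.

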